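Rotate the cleaner bottles into the new pantry rack

ROBOT

A 6-joint arm with a two-finger parallel gripper is mounted at the origin on the work surface. World frame = base frame: x ahead of the robot, y to its left, z up, the work surface at z = 0. Lengths are in m, angles in rad, forces in N, time in s.
With the tool pointing down it reaches from about 0.35 to 0.775 m from the base axis. Payload 5.5 kg.
Tool frame: the origin (TCP) lies at the centre of the arm's flange, where the gripper is bolted on; the fingertips stand 173 mm ahead of it and the grasp point (between the pads) lies 155 mm ahead of it; z points along the fingers, y is the direction in which the jaws open and shut (so a half turn about z gives the same grasp; the last joint's range is limited). The gripper opens to 85 mm and grips with 20 to 120 N. Pads are 22 mm wide; open, the fingers measure 114 mm over their backs; the gripper's body (76 mm by 85 mm) begins 54 mm behind the grasp point. The pads swing forward as they close: fully open they stand 13 mm farther back than shut.
Start: joints at [-1.34, 0.313, 0.046, 1.304, 0, 1.431], TCP at [0.208, -0.536, 0.405] pointing down, gripper open.
Joint ranges: [-2.76, 2.76], [-0.86, 1.69], [-1.03, 1.26], [-2.2, 2.34], [-1.47, 1.5], [-3.14, 3.14]. Speed limits (rad/s): [2.57, 2.57, 3.14, 3.14, 3.14, 3.14].

INTERFACE

Orientations are given as a rotation vector (axis times angle).
In Python, from cell import telemetry, get_image, hand_in gives the robot as it stands.
- The arm moves only by the tool carry_out, never from a script. Its argument "moves" is a list that holds one entry, the list of rows, each a list of 5 numbers: the finger opening in mm, from 0 to 85.4, then the shift along the tool's x, y, z in mm, then the turn about the tool's z in degrees. A call has exactly 8 rows; each row shifts and turns the pose as measured when the row begins, along the tool's axes as they then stand; what a row does not reach is not made up. A row lasts 1/12 s, in which the tool goes at most 41.7 mm and 7.16 degrees, less where a joint would pass 70% of its speed; a pose out of reach is approached as far as the arm can. A call with a gripper value outside its range is refused whole. The fingers move at their own pace and stop on an object; the grip force is fixed at half the most. Time passes only in rows, so rows that do not move let the fingers close, or fill a call up. It gives the time, the measured TCP pose, the force and the opening at its end, in the units of the state.
- telemetry.state(): the state, without advancing time (a new reading comes with each control period).
- get_image(name): name is "scene" or "side" or "wrist"; returns a dict with "frame" (420x560x3 uint8, blue, green, red), "range_z" (420x560 float32, m along the optical axis (not along the pixel's ray), 0 where there is no reading), "K" (3x3 intrinsics, pixels), "R" (3x3) and "t" (3): a world point X has camera coordinates R X + t. Camera axes: x right, y down, z forward; pixel columns grow to the right and rows downward; lengths in m; the calibration is good to about 2 mm. A picture is of the moment at which its call begins.
- hand_in(): hands the job in, once; it reports no verdict.
The state is a dict: "time_s": time; "q": joint angles; "qd": joint speeds; "joint_efforts": joint torques, N m; "tool_pos": TCP position; "tcp_rot": TCP orientation; "force": force on the tool from outside, world axes, zero at the start; "torque": the same for the moment, N m; "gripper_width": finger opening in m.
Only numpy, scipy, OpenCV 4.12 (cv2) and the standard library are available. Lean on these libraries where they do the work, as an engineer would, in place of code of your own. Each camera call takes 0.05 s, during which the arm holds its last target.

TASK

Rotate the stock: move the four cleaner bottles from the brown wooden rack into the empty grey rack, one per pocket and in reverse order, so that the bottle now farthest left, as the robot sees the row, ends up farthest right, the second from the left ends second from the right, and so on. Stand every bottle upright on the floor of its pocket, never letting one tip over, and let go of it.

Things in the scene. Friction and masses are not known exactly. Their poses are not given: they have to be found in the camera images.
- old_rack: Brown wooden fixed rack, 286 mm (y) x 76 mm (x), rim 28 mm high; four open pockets 64 x 64 mm inside, centred at x 0, y +105, +35, -35, -105 mm, floor 6 mm above the origin. Origin: centre of underside; z up, +y to the robot's left, +x away from the robot (yaw up to 0.3 rad). Holds the bottles at the start, in any order. A ledge on its +x side, 28 mm high, out to x 62 mm, carries the tickets.
- new_rack: Grey painted fixed rack, 286 mm (y) x 76 mm (x), rim 28 mm high; four open pockets 64 x 64 mm inside, centred at x 0, y +105, +35, -35, -105 mm, floor 6 mm above the origin. Origin: centre of underside; z up, +y to the robot's left, +x away from the robot (yaw up to 0.3 rad). Empty at the start. Stands beside the brown rack, to its left or right.
- blue_bottle: Blue bottle, dark blue cap, paper-coloured label; loose, upright, 126 mm tall, 0.11 to 0.23 kg; round body 44 mm across up to 76 mm, then a shoulder; the topmost 34 mm is a round cap 29 to 30 mm across, good to grip. Origin: centre of the underside; z up along the bottle.
- green_bottle: Green bottle, dark green cap, paper-coloured label; loose, upright, 120 mm tall, 0.11 to 0.23 kg; round body 44 mm across up to 70 mm, then a shoulder; the topmost 34 mm is a round cap 29 to 30 mm across, good to grip. Origin: centre of the underside; z up along the bottle.
- red_bottle: Off-white bottle with red cap and red label; loose, upright, 132 mm tall, 0.11 to 0.23 kg; round body 44 mm across up to 82 mm, then a shoulder; the topmost 34 mm is a round cap 29 to 30 mm across, good to grip. Origin: centre of the underside; z up along the bottle.
- purple_bottle: Purple bottle, dark purple cap, paper-coloured label; loose, upright, 114 mm tall, 0.11 to 0.23 kg; round body 44 mm across up to 64 mm, then a shoulder; the topmost 34 mm is a round cap 29 to 30 mm across, good to grip. Origin: centre of the underside; z up along the bottle.
- blue_ticket: Blue ticket, 20 by 44 mm, 3 mm thick, fixed flat on the old rack's ledge beside the pocket where the blue bottle stands at the start (50 mm to the rack's +x of that pocket's centre); it stays there and records the old order. Origin: centre of its underside, 28 mm above the table.
- green_ticket: Green ticket, 20 by 44 mm, 3 mm thick, fixed flat on the old rack's ledge beside the pocket where the green bottle stands at the start (50 mm to the rack's +x of that pocket's centre); it stays there and records the old order. Origin: centre of its underside, 28 mm above the table.
- red_ticket: Red ticket, 20 by 44 mm, 3 mm thick, fixed flat on the old rack's ledge beside the pocket where the red-capped bottle stands at the start (50 mm to the rack's +x of that pocket's centre); it stays there and records the old order. Origin: centre of its underside, 28 mm above the table.
- purple_ticket: Purple ticket, 20 by 44 mm, 3 mm thick, fixed flat on the old rack's ledge beside the pocket where the purple bottle stands at the start (50 mm to the rack's +x of that pocket's centre); it stays there and records the old order. Origin: centre of its underside, 28 mm above the table.

How it is judged:
By the outcome, as a careful person would: the job done as asked, in the order asked, and still so for the second after the job is handed in, with the robot touching nothing.
It also fails if it takes over 99 s, if anything falls off the work surface, if the arm or the gripper's body presses on something with over 40 N, if the wrist force passes 120 N, or if a joint passes its speed limit or range.

## Working session

There is one attempt and no reset: what is moved stays moved. The work goes in short steps, Python scripts to look and compute and a tool call to move; the robot and the scene stay as the last step left them, time stands still between calls to the robot, and variables do not carry over. Pictures are saved under pics/ and viewed, and the job is handed in when it is done.

Besides the shell and the picture viewer there is one more tool, called after "Emit:" as name(argument=value, ...) on one line, values as JSON. carry_out: Moves the arm, as the interface text tells. Its arguments: {"type":"object","properties":{"moves":{"type":"array","items":{"type":"array","items":{"type":"array","items":{"type":"number"}}}}},"required":["moves"]}

```bash
ls; mkdir -p pics; python3 - <<'E'
from cell import telemetry,get_image
import cv2,numpy as np
print(telemetry.state())
for n in("scene","side"):
    d=get_image(n);cv2.imwrite(f"pics/{n}0.png",d["frame"]);print(n,d["K"].tolist(),d["R"].round(3).tolist(),d["t"])
    np.savez(f"pics/{n}0.npz",**d)
E
```

```text
pics
{'time_s': 0.0, 'q': array([-1.33956209e+00,  3.14029140e-01,  4.49898437e-02,  1.30360171e+00,
        1.53206945e-05,  1.43120257e+00]), 'qd': array([ 5.42081508e-04,  1.43500972e-04,  1.20484849e-03,  2.19889423e-03,
       -6.03630280e-05, -8.86034459e-04]), 'joint_efforts': array([-1.40204978e-03, -4.80628645e+01,  2.98532063e+01,  1.93947583e-02,
       -1.36383374e-04, -1.53459666e-05]), 'tool_pos': array([ 0.20832502, -0.53573109,  0.40379667]), 'tcp_rot': array([-3.08593395e+00, -5.78823577e-01,  1.08619058e-04]), 'force': array([-0.56268105, -0.41946958, -0.50233462]), 'torque': array([ 0.01515959, -0.03921651,  0.00968642]), 'gripper_width': 0.0853313479452875}
scene [[425.9972800019466, 0.0, 278.93476705043696], [0.0, 425.9972800019466, 210.63473165544826], [0.0, 0.0, 1.0]] [[0.002, 1.0, 0.003], [0.839, -0.0, -0.545], [-0.545, 0.003, -0.839]] [-0.01418467 -0.42316398  1.19446664]
side [[447.316112208425, 0.0, 286.4040938613849], [0.0, 447.316112208425, 203.2570083989961], [0.0, 0.0, 1.0]] [[0.906, -0.423, -0.018], [-0.317, -0.65, -0.69], [0.281, 0.631, -0.723]] [-0.48354707  0.20773016  0.76015056]
```

View pics/scene0.png

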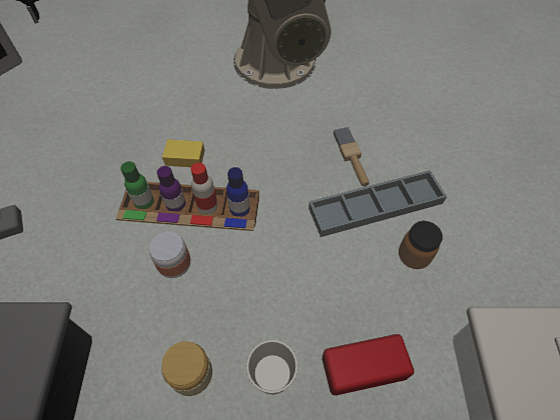

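View pics/side0.png

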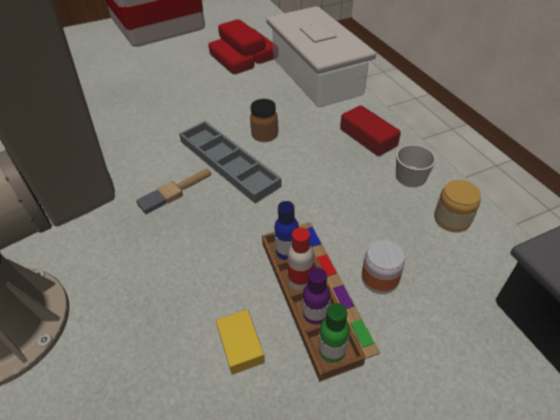

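The scene view faces the robot, so image right is the robot's left. The row from the robot's left is blue (237,190), red (203,185), purple (170,187), green (136,185). The grey rack is on the left, around (378,203). Next I'll measure the racks and caps.

```bash
cat > h.py <<'E'
import numpy as np,cv2
def cloud(d):
    z=d["range_z"];v,u=np.mgrid[:z.shape[0],:z.shape[1]];K=d["K"]
    c=np.stack([(u-K[0,2])/K[0,0]*z,(v-K[1,2])/K[1,1]*z,z],-1)
    P=(c-d["t"])@d["R"]; P[z<=0]=np.nan; return P
def proj(d,X):
    c=np.asarray(X)@d["R"].T+d["t"];return (c[...,:2]/c[...,2:])*[d["K"][0,0],d["K"][1,1]]+[d["K"][0,2],d["K"][1,2]]
E
python3 - <<'E'
from h import *
for n,boxes in(("scene",{"old":(110,150,265,232),"new":(300,165,450,238)}),("side",{"old":(255,195,385,385),"new":(172,118,285,202)})):
    d=dict(np.load(f"pics/{n}0.npz"));P=cloud(d);hsv=cv2.cvtColor(d["frame"],cv2.COLOR_BGR2HSV)
    print(n,"table z",np.nanmedian(P[250:300,250:380,2]))
    for k,(u0,v0,u1,v1) in boxes.items():
        Q=P[v0:v1,u0:u1].reshape(-1,3)
        m=(Q[:,2]>0.024)&(Q[:,2]<0.033);R=Q[m][:,:2].astype(np.float32)
        # keep largest component on grid
        r=cv2.minAreaRect(R);print(k,m.sum(),r, np.median(Q[m,2]))
    if 1:
        u0,v0,u1,v1=boxes["old"];Q=P[v0:v1,u0:u1].reshape(-1,3);H=hsv[v0:v1,u0:u1].reshape(-1,3)
        for c,(lo,hi),h in(("blue",(105,128),.126),("red",(0,5),.132),("purple",(130,160),.114),("green",(45,80),.120)):
            m=(H[:,0]>=lo)&(H[:,0]<=hi)&(H[:,1]>90)&(Q[:,2]>h+.006-.034)
            top=m&(Q[:,2]>h+.006-.004)
            print(c,m.sum(),top.sum(),Q[m].mean(0).round(4),Q[m].min(0).round(4),Q[m].max(0).round(4),"top",Q[top].mean(0).round(4))
            t=m=(H[:,0]>=lo)&(H[:,0]<=hi)&(H[:,1]>90)&(abs(Q[:,2]-.031)<.004)
            print("  ticket",t.sum(),np.median(Q[t],0).round(4))
E
```

```text
scene table z -0.001558512690723626
old 2741 ((0.4562418460845947, -0.17413082718849182), (0.28655651211738586, 0.19998764991760254), 84.76597595214844) 0.027744182294912222
new 1064 ((0.4910561740398407, 0.2232152670621872), (0.07784195989370346, 0.28722649812698364), 17.029541015625) 0.026148326936093487
blue 132 122 [ 0.5042 -0.072   0.1287] [ 0.4912 -0.0867  0.0983] [ 0.5169 -0.0591  0.1333] top [ 0.5037 -0.0716  0.1305]
  ticket 180 [ 0.5524 -0.0766  0.0294]
red 276 134 [ 0.5019 -0.1398  0.1281] [ 0.4837 -0.1542  0.1046] [ 0.512  -0.1274  0.1401] top [ 0.4974 -0.1416  0.1366]
  ticket 208 [ 0.5431 -0.1447  0.0295]
purple 127 120 [ 0.4909 -0.2106  0.1176] [ 0.478  -0.2237  0.0868] [ 0.5043 -0.1973  0.121 ] top [ 0.4906 -0.2107  0.1187]
  ticket 167 [ 0.5403 -0.2158  0.0297]
green 122 116 [ 0.4848 -0.2805  0.1235] [ 0.4707 -0.2931  0.0921] [ 0.4974 -0.2676  0.127 ] top [ 0.4844 -0.2803  0.1244]
  ticket 185 [ 0.5331 -0.2855  0.0296]
side table z 0.021422559182016618
old 3383 ((0.5274551510810852, -0.1441194862127304), (0.38480228185653687, 0.22177563607692719), 67.71944427490234) 0.02909609996003518
new 1067 ((0.5427817702293396, 0.23845091462135315), (0.19149868190288544, 0.2899628281593323), 17.174911499023438) 0.027819435550861308
blue 279 154 [ 0.497  -0.0793  0.1232] [ 0.4856 -0.0886  0.0981] [ 0.5126 -0.0616  0.1346] top [ 0.4994 -0.0758  0.1321]
  ticket 134 [ 0.5529 -0.0836  0.0314]
red 352 188 [ 0.491  -0.149   0.1302] [ 0.4795 -0.1582  0.108 ] [ 0.5052 -0.1315  0.1412] top [ 0.493  -0.1453  0.1383]
  ticket 268 [ 0.5433 -0.1483  0.0314]
purple 444 247 [ 0.4857 -0.2148  0.112 ] [ 0.4736 -0.229   0.0861] [ 0.515  -0.0879  0.1376] top [ 0.4877 -0.2122  0.1205]
  ticket 246 [ 0.5385 -0.2159  0.0315]
green 497 302 [ 0.4786 -0.2869  0.119 ] [ 0.4671 -0.2973  0.0923] [ 0.4954 -0.2693  0.1294] top [ 0.4806 -0.2837  0.1262]
  ticket 322 [ 0.5313 -0.2872  0.0315]
```

```bash
cat >> h.py <<'E'
from scipy.spatial.transform import Rotation as Ro
def plan(xyz,yaw,n=8,st=None):
    """yaw: rack yaw; jaws along rack x. prints rows of tool shift"""
    from cell import telemetry
    st=st or telemetry.state()
    R=Ro.from_rotvec(st["tcp_rot"]).as_matrix();y=R[:,1]
    a=np.arctan2(y[1],y[0]); d=yaw-a; d=(d+np.pi/2)%np.pi-np.pi/2   # world turn
    turn=-d if R[2,2]<0 else d
    D=np.asarray(xyz)-st["tool_pos"]
    print("t",st["time_s"].__round__(2),"pos",st["tool_pos"].round(4),"tilt",np.degrees(np.arccos(-R[2,2])).round(2),"turn deg",np.degrees(turn).round(2),"world d mm",(D*1e3).round(1),"w",round(st["gripper_width"]*1e3,1),"F",np.round(st["force"],1),"q6",st["q"][5].round(2))
    for i in range(n):
        Ri=R@Ro.from_rotvec([0,0,turn*i/n]).as_matrix()
        print((Ri.T@D/n*1e3).round(1),np.degrees(turn/n).round(2))
E
python3 - <<'E'
from h import *
from scipy.optimize import minimize
def mask(p,pts):
    c,s=np.cos(p[2]),np.sin(p[2]);q=(pts-p[:2])@np.array([[c,-s],[s,c]])
    return q
for n,(u0,v0,u1,v1) in(("scene",(300,165,450,238)),("side",(172,118,285,202))):
    d=dict(np.load(f"pics/{n}0.npz"));P=cloud(d)[v0:v1,u0:u1].reshape(-1,3)
    m=(P[:,2]>.022)&(P[:,2]<.034);p=np.array([.491,.223,.297])
    for it in range(5):
        q=mask(p,P[m][:,:2]);k=(abs(q[:,0])<.046)&(abs(q[:,1])<.150)
        R=P[m][k][:,:2].astype(np.float32)
        # outline via percentiles in the rotated frame
        q=q[k]
        # yaw by long rails
        ys=np.linspace(-.12,.12,13);e=[]
        for a,b in zip(ys[:-1],ys[1:]):
            s=q[(q[:,1]>a)&(q[:,1]<b)]; e.append(((a+b)/2,(np.percentile(s[:,0],2)+np.percentile(s[:,0],98))/2))
        e=np.array(e);f=np.polyfit(e[:,0],e[:,1],1)
        cy=(np.percentile(q[:,1],.5)+np.percentile(q[:,1],99.5))/2
        p[2]-=f[0];c,s=np.cos(p[2]),np.sin(p[2]);p[:2]+=np.array([c*f[1]-s*cy,s*f[1]+c*cy])
    print(n,p.round(4),np.ptp(q,axis=0).round(4))
    # table near rack
plan([.4999,-.0737,.40],-.092,16)
plan([.4999,-.0737,.40],-.092,8)
E
```

```text
scene [0.4915 0.2228 0.2988] [0.078  0.2873]
side [0.4884 0.2217 0.3028] [0.0788 0.29  ]
t 0.1 pos [ 0.2083 -0.5357  0.4039] tilt 0.09 turn deg -63.48 world d mm [291.6 462.   -3.9] w 85.7 F [ 1.1 -0.3 -0.4] q6 1.43
[ 27.4 -20.3   0.3] -3.97
[ 28.8 -18.4   0.3] -3.97
[ 30.  -16.3   0.3] -3.97
[ 31.  -14.2   0.3] -3.97
[ 32.  -12.    0.3] -3.97
[32.7 -9.8  0.3] -3.97
[33.3 -7.5  0.3] -3.97
[33.8 -5.2  0.3] -3.97
[34.  -2.8  0.3] -3.97
[34.1 -0.5  0.3] -3.97
[34.1  1.9  0.3] -3.97
[33.9  4.2  0.3] -3.97
[33.5  6.6  0.3] -3.97
[33.   8.9  0.3] -3.97
[32.3 11.1  0.3] -3.97
[31.4 13.4  0.3] -3.97
t 0.1 pos [ 0.2083 -0.5357  0.4039] tilt 0.09 turn deg -63.48 world d mm [291.6 462.   -3.9] w 85.7 F [ 1.1 -0.3 -0.4] q6 1.43
[ 54.9 -40.6   0.6] -7.94
[ 60.  -32.7   0.6] -7.94
[ 63.9 -24.1   0.6] -7.94
[ 66.6 -15.    0.6] -7.94
[68.1 -5.7  0.6] -7.94
[68.2  3.8  0.6] -7.94
[67.  13.2  0.6] -7.94
[64.6 22.3  0.6] -7.94
```

Emit:
carry_out(moves=[[[65,27.4,-20.3,0,-4],[65,28.8,-18.4,0,-4],[65,30,-16.3,0,-4],[65,31,-14.2,0,-4],[65,32,-12,0,-4],[65,32.7,-9.8,0,-4],[65,33.3,-7.5,0,-4],[65,33.8,-5.2,0,-4]]])

```text
time_s: 0.77
tool_pos: [0.3531, -0.2999, 0.3986]
tcp_rot: [-2.793, -1.421, 0.001]
force: [1.7, -0.7, -0.2]
gripper_width: 0.0645
```

```bash
python3 -c "
from h import *
plan([.5016,-.0737,.34],-.092,8)"
```

```text
t 0.77 pos [ 0.3531 -0.2999  0.3986] tilt 0.43 turn deg -30.8 world d mm [148.5 226.2 -58.6] w 64.5 F [ 1.7 -0.7 -0.2] q6 1.32
[33.8 -1.6  7.4] -3.85
[33.8  0.7  7.4] -3.85
[33.7  2.9  7.4] -3.85
[33.4  5.2  7.4] -3.85
[33.   7.4  7.4] -3.85
[32.4  9.6  7.4] -3.85
[31.7 11.8  7.4] -3.85
[30.8 13.9  7.4] -3.85
```

Emit:
carry_out(moves=[[[65,33.8,-1.6,5,-3.9],[65,33.8,0.7,5,-3.9],[65,33.7,2.9,5,-3.9],[65,33.4,5.2,5,-3.9],[65,33,7.4,5,-3.9],[65,32.4,9.6,5,-3.9],[65,31.7,11.8,5,-3.9],[65,30.8,13.9,5,-3.9]]])

```text
time_s: 1.43
tool_pos: [0.5021, -0.0579, 0.3572]
tcp_rot: [-2.279, -2.151, -0.001]
force: [0.7, -0.8, -0.5]
gripper_width: 0.0649
```

```bash
python3 -c "
from h import *
from cell import get_image
d=get_image('wrist');cv2.imwrite('pics/w1.png',d['frame'])
plan([.5016,-.0737,.27],-.092,8)"
```

```text
t 1.48 pos [ 0.5041 -0.0538  0.3561] tilt 0.61 turn deg 2.44 world d mm [ -2.5 -19.9 -86.1] w 65.1 F [ 3.5  2.2 -0.5] q6 1.35
[-2.6 -0.1 10.7] 0.3
[-2.6 -0.1 10.7] 0.3
[-2.6 -0.1 10.7] 0.3
[-2.6 -0.1 10.7] 0.3
[-2.6 -0.1 10.7] 0.3
[-2.6 -0.1 10.7] 0.3
[-2.6 -0.1 10.7] 0.3
[-2.6 -0.  10.7] 0.3
```

View pics/w1.png

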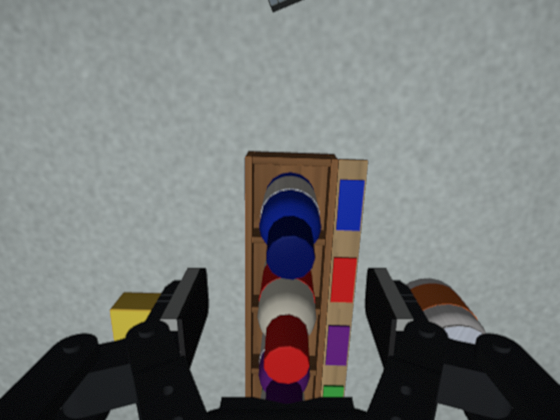

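The wrist view shows blue's cap centred between the fingers (290,255), and the yellow block and jar are clear of the finger paths. I overshot by about 20 mm, so I'll come back that far and then descend.

Emit:
carry_out(moves=[[[65,-10,0,0,1.2],[65,-8,0,0,1.2],[65,0,0,10,0],[65,0,0,18,0],[65,0,0,18,0],[65,0,0,16,0],[65,0,0,8,0],[65,0,0,0,0]]])

```text
time_s: 2.15
tool_pos: [0.501, -0.0747, 0.2798]
tcp_rot: [-2.321, -2.1, -0.003]
force: [-0.2, 0.2, 0.7]
gripper_width: 0.0649
```

```bash
python3 -c "
from h import *
from cell import get_image
d=get_image('wrist');cv2.imwrite('pics/w2.png',d['frame'])
plan([.5016,-.0737,.27],-.092,1)"
```

```text
t 2.2 pos [ 0.5011 -0.0747  0.2804] tilt 0.66 turn deg -0.47 world d mm [  0.5   1.  -10.4] w 65.2 F [ 0.1  0.1 -0.1] q6 1.36
[ 1.   0.5 10.4] -0.47
```

View pics/w2.png

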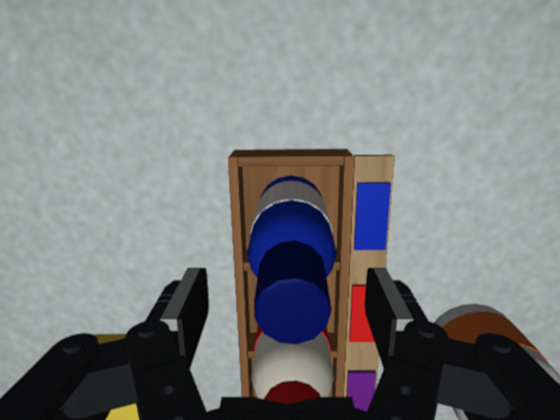

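Blue's cap (292,305) sits between the fingers. I'll go down 10 mm and close.

Emit:
carry_out(moves=[[[65,0.5,0.5,6,0],[65,0.5,0,4,-0.5],[25,0,0,0,0],[20,0,0,0,0],[20,0,0,0,0],[20,0,0,0,0],[20,0,0,0,0],[20,0,0,0,0]]])

```text
time_s: 2.87
tool_pos: [0.5027, -0.0753, 0.273]
tcp_rot: [-2.318, -2.112, -0.008]
force: [0.4, 0.1, -1.8]
gripper_width: 0.0278
```

```bash
python3 -c "
from h import *
plan([.5016,-.0737,.43],-.092,1)"
```

```text
t 2.87 pos [ 0.5027 -0.0753  0.273 ] tilt 0.46 turn deg -0.06 world d mm [ -1.1   1.6 157. ] w 27.8 F [ 0.4  0.1 -1.8] q6 1.36
[   2.7   -1.5 -157. ] -0.06
```

Emit:
carry_out(moves=[[[20,0,0,-10,0],[20,0,0,-18,0],[20,0,0,-18,0],[20,0,0,-18,0],[20,0,0,-10,0],[20,0,0,-4,0],[20,0,0,0,0],[20,0,0,0,0]]])

```text
time_s: 3.53
tool_pos: [0.5018, -0.0751, 0.3569]
tcp_rot: [-2.315, -2.111, -0.006]
force: [0.5, 0.7, -1.5]
gripper_width: 0.0275
```

```bash
python3 -c "
from h import *
plan([.5211,.1220,.35],.301,8)"
```

```text
t 3.53 pos [ 0.5018 -0.0751  0.3569] tilt 0.53 turn deg -22.52 world d mm [ 19.3 197.1  -6.9] w 27.5 F [ 0.5  0.7 -1.5] q6 1.35
[24.7  0.1  1.1] -2.81
[24.7  1.4  1.1] -2.81
[24.6  2.6  1.1] -2.81
[24.5  3.8  1.1] -2.81
[24.2  5.   1.1] -2.81
[24.   6.2  1.1] -2.81
[23.6  7.3  1.1] -2.81
[23.2  8.5  1.1] -2.81
```

Emit:
carry_out(moves=[[[20,15,0,0,-2],[20,30,1,0,-3.5],[20,36,3,0,-3.8],[20,36,5,0,-3.8],[20,32,7,0,-3.5],[20,22,7,0,-2.5],[20,10,5,0,-1],[20,0,0,0,0]]])

```text
time_s: 4.2
tool_pos: [0.5176, 0.1145, 0.3518]
tcp_rot: [-1.894, -2.489, 0.001]
force: [-0.1, -0.3, -2.1]
gripper_width: 0.0275
```

```bash
python3 -c "
from h import *
from cell import get_image
d=get_image('wrist');cv2.imwrite('pics/w3.png',d['frame'])
plan([.5211,.1220,.274],.301,1)"
```

```text
t 4.25 pos [0.5173 0.1136 0.3516] tilt 0.84 turn deg -1.86 world d mm [  3.8   8.4 -77.6] w 27.8 F [ 0.2  0.2 -1.8] q6 1.36
[ 6.2  6.6 77.6] -1.86
```

View pics/w3.png

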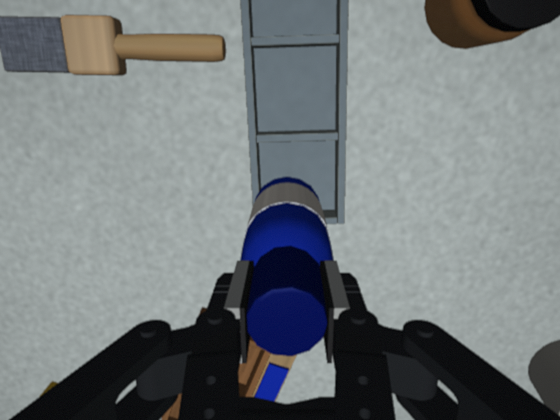

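Blue is held and hangs over the near end pocket (290,180). I'll check the rack edges with the wrist camera's depth.

```bash
python3 - <<'E'
from h import *
from cell import get_image
d=get_image('wrist');P=cloud(d).reshape(-1,3)
c,s=np.cos(.301),np.sin(.301)
q=(P[:,:2]-[.490,.2223])@np.array([[c,-s],[s,c]])
m=(abs(q[:,0])<.06)&(abs(q[:,1])<.15)
print("floor z",np.nanmedian(P[m&(abs(q[:,0])<.02)&(abs(q[:,1]+.035)<.02),2]))
r=m&(abs(P[:,2]-.028)<.005)
for a in np.arange(-.13,.06,.02):
    k=r&(q[:,1]>a)&(q[:,1]<a+.02); 
    if k.sum()>5: print(round(a,2),k.sum(),(np.percentile(q[k,0],[1,99])*1e3).round(1))
k=r&(abs(q[:,0])<.025);h,e=np.histogram(q[k,1],np.arange(-.15,.1,.002));print([(round(float(e[i]),3),int(h[i])) for i in range(len(h)) if h[i]>15])
E
```

```text
floor z 0.005627004941296122
-0.13 237 [-36.7  38.7]
-0.11 384 [-36.8  38.9]
-0.09 562 [-36.6  38.8]
-0.07 948 [-36.5  38.6]
-0.05 477 [-36.6  39. ]
-0.03 484 [-36.5  39. ]
-0.01 1364 [-36.3  38.9]
0.01 446 [-36.6  38.7]
[(-0.072, 124), (-0.07, 169), (-0.068, 171), (-0.066, 70), (-0.002, 222), (0.0, 207), (0.002, 200), (0.004, 22)]
```

Emit:
carry_out(moves=[[[20,4,4,0,-1],[20,3,4,0,-1],[20,0,0,12,0],[20,0,0,18,0],[20,0,0,18,0],[20,0,0,16,0],[20,0,0,7,0],[20,0,0,0,0]]])

```text
time_s: 4.97
tool_pos: [0.5258, 0.1155, 0.2792]
tcp_rot: [-1.865, -2.515, 0.0]
force: [-0.4, 1.0, -1.0]
gripper_width: 0.0273
```

```bash
python3 -c "
from h import *
plan([.5221,.1230,.274],.301,1)"
```

```text
t 4.97 pos [0.5258 0.1155 0.2792] tilt 0.58 turn deg -0.37 world d mm [-3.7  7.5 -5.2] w 27.3 F [-0.4  1.  -1. ] q6 1.34
[ 8.3 -1.3  5.2] -0.37
```

Emit:
carry_out(moves=[[[20,4,-0.5,0,0],[20,4,-0.5,0,0],[20,0,0,2,0],[20,0,0,2,0],[20,0,0,1,0],[20,0,0,0,0],[20,0,0,0,0],[20,0,0,0,0]]])

```text
time_s: 5.63
tool_pos: [0.5241, 0.1229, 0.2779]
tcp_rot: [-1.869, -2.518, -0.006]
force: [-0.1, -0.6, -2.2]
gripper_width: 0.0275
```

```bash
python3 -c "
from h import *
plan([.5221,.1230,.274],.301,1)"
```

```text
t 5.63 pos [0.5241 0.1229 0.2779] tilt 0.38 turn deg -0.43 world d mm [-2.   0.1 -3.9] w 27.5 F [-0.1 -0.6 -2.2] q6 1.36
[ 0.7 -1.9  3.9] -0.43
```

Emit:
carry_out(moves=[[[20,0,-1,3,0],[20,0,0,3,0],[20,0,0,2,0],[20,0,0,0,0],[50,0,0,0,0],[55,0,0,0,0],[55,0,0,0,0],[55,0,0,0,0]]])

```text
time_s: 6.3
tool_pos: [0.5239, 0.1225, 0.2731]
tcp_rot: [-1.872, -2.522, -0.011]
force: [0.5, -0.3, -0.7]
gripper_width: 0.0552
```

```bash
python3 -c "
from h import *
from cell import get_image
plan([.5221,.1230,.274],.301,1)
d=get_image('wrist');cv2.imwrite('pics/w4.png',d['frame'])
"
```

```text
t 6.3 pos [0.5239 0.1225 0.2731] tilt 0.42 turn deg -0.43 world d mm [-1.8  0.5  0.9] w 55.2 F [ 0.5 -0.3 -0.7] q6 1.36
[ 1.  -1.6 -0.9] -0.43
```

View pics/w4.png

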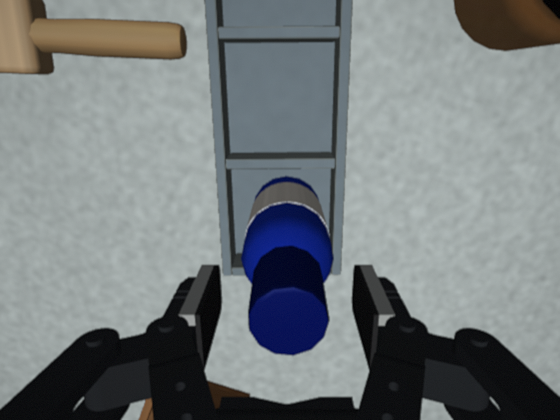

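Blue stands in the end pocket, released. Next I'll go up and back for red.

Emit:
carry_out(moves=[[[60,0,0,-20,0],[60,0,0,-35,0],[60,0,0,-25,0],[60,-20,0,-5,3],[60,-35,0,0,3],[60,-35,0,0,3],[60,-25,0,0,3],[60,-15,0,0,2]]])

```text
time_s: 7.02
tool_pos: [0.5493, -0.0061, 0.3595]
tcp_rot: [-2.165, -2.272, -0.008]
force: [0.0, 0.3, 0.1]
gripper_width: 0.0601
```

```bash
python3 -c "
from h import *
plan([.4952,-.1435,.36],-.092,6)"
```

```text
t 7.02 pos [ 0.5493 -0.0061  0.3595] tilt 0.34 turn deg 8.01 world d mm [ -54.1 -137.4    0.5] w 60.1 F [0.  0.3 0.1] q6 1.36
[-22.4 -10.1  -0.2] 1.34
[-22.7  -9.6  -0.2] 1.34
[-22.9  -9.   -0.2] 1.34
[-23.1  -8.5  -0.2] 1.34
[-23.3  -8.   -0.2] 1.34
[-23.5  -7.4  -0.2] 1.34
```

Emit:
carry_out(moves=[[[65,-22,-11,0,1.5],[65,-28,-12,0,2],[65,-28,-11,0,2],[65,-24,-9,0,1.5],[65,-15,-5,0,0.5],[65,-5,-2,0,0],[65,0,0,0,0],[65,0,0,0,0]]])

```text
time_s: 7.68
tool_pos: [0.4963, -0.1369, 0.3569]
tcp_rot: [-2.324, -2.109, -0.008]
force: [-0.2, 0.8, -0.3]
gripper_width: 0.065
```

```bash
python3 -c "
from h import *
plan([.4952,-.1435,.279],-.092,1)"
```

```text
t 7.68 pos [ 0.4963 -0.1369  0.3569] tilt 0.35 turn deg -0.28 world d mm [ -1.1  -6.6 -77.9] w 65.0 F [-0.2  0.8 -0.3] q6 1.24
[-7.2 -0.5 77.8] -0.28
```

Emit:
carry_out(moves=[[[65,-5,0,0,0],[65,-5,0,8,0],[65,0,0,18,0],[65,0,0,20,0],[65,0,0,18,0],[65,0,0,10,0],[65,0,0,4,0],[65,0,0,0,0]]])

```text
time_s: 8.35
tool_pos: [0.4985, -0.1424, 0.2736]
tcp_rot: [-2.313, -2.124, -0.011]
force: [0.1, -0.3, 0.1]
gripper_width: 0.0649
```

```bash
python3 -c "
from h import *
from cell import get_image
plan([.4952,-.1435,.279],-.092,1)
d=get_image('wrist');cv2.imwrite('pics/w5.png',d['frame'])"
```

```text
t 8.35 pos [ 0.4985 -0.1424  0.2736] tilt 0.42 turn deg 0.4 world d mm [-3.3 -1.1  5.4] w 64.9 F [ 0.1 -0.3  0.1] q6 1.22
[-1.3 -3.1 -5.4] 0.4
```

View pics/w5.png

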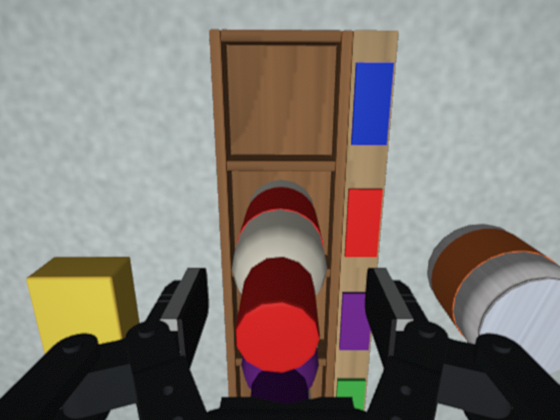

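Red's cap (278,335) is a little left of the finger midpoint at 287. I'll correct 3 mm and grip.

Emit:
carry_out(moves=[[[65,-1,-2,-3,0],[65,0,-2,-2,0],[65,0,0,0,0],[20,0,0,0,0],[20,0,0,0,0],[20,0,0,0,0],[20,0,0,0,0],[20,0,0,0,0]]])

```text
time_s: 9.07
tool_pos: [0.4955, -0.1434, 0.2836]
tcp_rot: [2.309, 2.123, 0.015]
force: [1.0, -0.3, -1.4]
gripper_width: 0.0276
```

```bash
python3 -c "
from h import *
plan([.4952,-.1435,.279],-.092,1)"
```

```text
t 9.07 pos [ 0.4955 -0.1434  0.2836] tilt 0.64 turn deg 0.46 world d mm [-0.3 -0.1 -4.6] w 27.6 F [ 1.  -0.3 -1.4] q6 1.22
[-0.1 -0.4  4.6] 0.46
```

Emit:
carry_out(moves=[[[20,0,0,-12,0],[20,0,0,-25,0],[20,0,0,-30,0],[20,0,0,-30,0],[20,0,0,-28,0],[20,0,0,-15,0],[20,0,0,-6,0],[20,0,0,0,0]]])

```text
time_s: 9.73
tool_pos: [0.4928, -0.1435, 0.4316]
tcp_rot: [-2.31, -2.123, -0.01]
force: [0.7, -0.7, -1.5]
gripper_width: 0.0271
```

```bash
python3 -c "
from h import *
plan([.5014,.1899,.43],.301,12)"
```

```text
t 9.73 pos [ 0.4928 -0.1435  0.4316] tilt 0.44 turn deg -22.07 world d mm [  8.6 333.4  -1.6] w 27.1 F [ 0.7 -0.7 -1.5] q6 1.21
[27.7 -1.6  0.3] -1.84
[27.8 -0.7  0.3] -1.84
[27.8  0.2  0.3] -1.84
[27.8  1.1  0.3] -1.84
[27.7  1.9  0.3] -1.84
[27.6  2.8  0.3] -1.84
[27.5  3.7  0.3] -1.84
[27.4  4.6  0.3] -1.84
[27.2  5.5  0.3] -1.84
[27.1  6.4  0.3] -1.84
[26.8  7.2  0.3] -1.84
[26.6  8.1  0.3] -1.84
```

Emit:
carry_out(moves=[[[20,15,-1,0,-1],[20,26,-1,0,-2],[20,30,0,0,-2],[20,30,1,0,-2],[20,30,2,0,-2],[20,30,3,0,-2],[20,30,4,0,-2],[20,28,5,0,-2]]])

```text
time_s: 10.4
tool_pos: [0.4983, 0.0792, 0.4206]
tcp_rot: [-2.008, -2.398, 0.003]
force: [0.9, -0.4, -2.2]
gripper_width: 0.0276
```

```bash
python3 -c "
from h import *
plan([.5014,.1899,.43],.301,5)"
```

```text
t 10.4 pos [0.4983 0.0792 0.4206] tilt 0.8 turn deg -7.14 world d mm [  3.1 110.7   9.4] w 27.6 F [ 0.9 -0.4 -2.2] q6 1.39
[21.7  4.5 -1.7] -1.43
[21.6  5.  -1.7] -1.43
[21.4  5.6 -1.7] -1.43
[21.3  6.1 -1.7] -1.43
[21.1  6.6 -1.7] -1.43
```

Emit:
carry_out(moves=[[[20,22,5,-5,-1.5],[20,22,5,-5,-1.5],[20,22,6,-3,-1.5],[20,18,6,-2,-1.5],[20,10,4,0,-0.5],[20,4,1,0,0],[20,0,0,0,0],[20,0,0,0,0]]])

```text
time_s: 11.07
tool_pos: [0.4996, 0.191, 0.423]
tcp_rot: [-1.842, -2.509, 0.023]
force: [0.3, -0.5, -0.4]
gripper_width: 0.0277
```

```bash
python3 -c "
from h import *
plan([.5014,.1899,.43],.301,1)"
```

```text
t 11.07 pos [0.4996 0.191  0.423 ] tilt 1.85 turn deg 0.18 world d mm [ 1.8 -1.1  7. ] w 27.7 F [ 0.3 -0.5 -0.4] q6 1.48
[-1.5  1.2 -7. ] 0.18
```

Emit:
carry_out(moves=[[[20,0,0,12,0],[20,0,0,22,0],[20,0,0,25,0],[20,0,0,22,0],[20,0,0,15,0],[20,0,0,8,0],[20,0,0,0,0],[20,0,0,0,0]]])

```text
time_s: 11.73
tool_pos: [0.4968, 0.1827, 0.3142]
tcp_rot: [-1.862, -2.497, 0.026]
force: [0.6, -0.2, -1.3]
gripper_width: 0.0275
```

```bash
python3 -c "
from h import *
from cell import get_image
plan([.5014,.1899,.285],.301,1)
d=get_image('wrist');cv2.imwrite('pics/w6.png',d['frame'])"
```

```text
t 11.73 pos [0.4968 0.1827 0.3142] tilt 1.82 turn deg -0.66 world d mm [  4.6   7.2 -29.2] w 27.5 F [ 0.6 -0.2 -1.3] q6 1.48
[ 5.2  7.3 29. ] -0.66
```

View pics/w6.png

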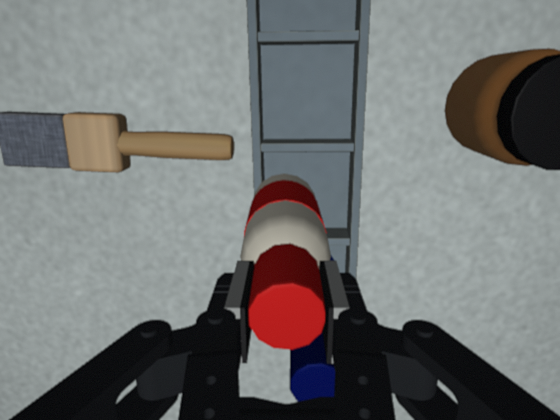

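```bash
cat >> h.py <<'E'
def zt(L=.27):
    from cell import telemetry
    st=telemetry.state();z=Ro.from_rotvec(st["tcp_rot"]).as_matrix()[:,2]
    print("tool z",z.round(4),"tip point",(st["tool_pos"]+z*L).round(4))
E
python3 -c "
from h import *
zt(.278)"
```

```text
tool z [-0.0314  0.0027 -0.9995] tip point [0.4882 0.1835 0.0366]
```

Emit:
carry_out(moves=[[[20,1,4,0,0],[20,2,5,0,0],[20,0,5,0,0],[20,0,2,4,0],[20,0,0,6,0],[20,0,0,6,0],[20,0,0,3,0],[20,0,0,0,0]]])

```text
time_s: 12.45
tool_pos: [0.5151, 0.1916, 0.2978]
tcp_rot: [-1.866, -2.502, 0.015]
force: [-0.7, 1.1, -1.5]
gripper_width: 0.0273
```

```bash
python3 -c "
from h import *
plan([.5014,.1899,.285],.301,1);zt(.278)"
```

```text
t 12.45 pos [0.5151 0.1916 0.2978] tilt 1.29 turn deg -0.66 world d mm [-13.7  -1.7 -12.8] w 27.3 F [-0.7  1.1 -1.5] q6 1.49
[  2.2 -13.3  13.1] -0.66
tool z [-0.0221  0.0046 -0.9997] tip point [0.5089 0.1928 0.0199]
```

Emit:
carry_out(moves=[[[20,0,-3,0,0],[20,0,-3,0,0],[20,0,0,3,0],[20,0,0,4,0],[20,0,0,3,0],[20,0,0,1,0],[20,0,0,0,0],[20,0,0,0,0]]])

```text
time_s: 13.12
tool_pos: [0.5073, 0.1895, 0.2852]
tcp_rot: [-1.865, -2.501, 0.017]
force: [-0.5, -0.4, -1.5]
gripper_width: 0.027
```

```bash
python3 -c "
from h import *
plan([.5014,.1899,.285],.301,1);zt(.278)"
```

```text
t 13.12 pos [0.5073 0.1895 0.2852] tilt 1.4 turn deg -0.66 world d mm [-5.9  0.4 -0.2] w 27.0 F [-0.5 -0.4 -1.5] q6 1.49
[ 2.  -5.5  0.3] -0.66
tool z [-0.0241  0.0041 -0.9997] tip point [0.5006 0.1907 0.0073]
```

Emit:
carry_out(moves=[[[20,0,0,1.5,0],[20,0,0,1.5,0],[20,0,0,0,0],[50,0,0,0,0],[55,0,0,0,0],[55,0,0,0,0],[55,0,0,0,0],[55,0,0,0,0]]])

```text
time_s: 13.78
tool_pos: [0.5082, 0.1898, 0.2851]
tcp_rot: [-1.867, -2.504, 0.011]
force: [-0.5, 0.3, -1.0]
gripper_width: 0.0551
```

```bash
python3 -c "
from h import *
from cell import get_image
plan([.5014,.1899,.285],.301,1);zt(.278)
d=get_image('wrist');cv2.imwrite('pics/w7.png',d['frame'])"
```

```text
t 13.78 pos [0.5082 0.1898 0.2851] tilt 1.14 turn deg -0.66 world d mm [-6.8  0.1 -0.1] w 55.1 F [-0.5  0.3 -1. ] q6 1.49
[ 2.1 -6.5  0.2] -0.66
tool z [-0.0193  0.0052 -0.9998] tip point [0.5029 0.1912 0.0071]
```

View pics/w7.png

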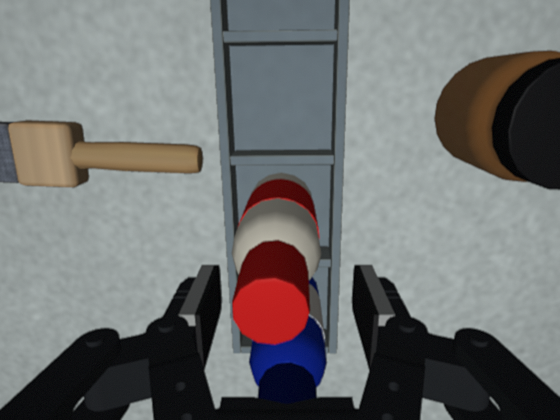

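Red stands in the second pocket. Purple is next.

Emit:
carry_out(moves=[[[55,0,0,-20,0],[60,0,0,-35,0],[60,0,0,-30,0],[60,-15,0,-10,1.5],[60,-30,0,0,2],[60,-34,0,0,2],[60,-34,0,0,2],[60,-34,0,0,2]]])

```text
time_s: 14.5
tool_pos: [0.5417, 0.0471, 0.3824]
tcp_rot: [-2.06, -2.347, 0.015]
force: [1.0, 0.4, -0.3]
gripper_width: 0.0597
```

```bash
python3 -c "
from h import *
plan([.4892,-.2115,.36],-.092,8);zt()"
```

```text
t 14.5 pos [0.5417 0.0471 0.3824] tilt 1.22 turn deg 12.72 world d mm [ -52.5 -258.6  -22.4] w 59.7 F [ 1.   0.4 -0.3] q6 1.38
[-31.2 -10.6   2.8] 1.59
[-31.5  -9.8   2.8] 1.59
[-31.8  -8.9   2.8] 1.59
[-32.   -8.    2.8] 1.59
[-32.2  -7.1   2.8] 1.59
[-32.4  -6.2   2.8] 1.59
[-32.6  -5.3   2.8] 1.59
[-32.7  -4.4   2.8] 1.59
tool z [-0.0206  0.0054 -0.9998] tip point [0.5361 0.0486 0.1124]
```

Emit:
carry_out(moves=[[[65,-32,-10,0,1.6],[65,-32,-10,0,1.6],[65,-32,-9,2,1.6],[65,-32,-8,2,1.6],[65,-32,-7,2,1.6],[65,-32,-6,2,1.6],[65,-26,-5,2,1.6],[65,-12,-2,0,0.5]]])

```text
time_s: 15.17
tool_pos: [0.492, -0.1999, 0.3714]
tcp_rot: [-2.308, -2.111, 0.016]
force: [1.2, 0.7, -0.6]
gripper_width: 0.0654
```

```bash
python3 -c "
from h import *
plan([.4892,-.2115,.36],-.092,1);zt()"
```

```text
t 15.17 pos [ 0.492  -0.1999  0.3714] tilt 0.98 turn deg 0.17 world d mm [ -2.8 -11.6 -11.4] w 65.4 F [ 1.2  0.7 -0.6] q6 1.12
[-11.8  -1.6  11.4] 0.17
tool z [-0.0167  0.0033 -0.9999] tip point [ 0.4875 -0.199   0.1015]
```

Emit:
carry_out(moves=[[[65,-5,0,5,0],[65,-3,0,15,0],[65,0,0,22,0],[65,0,0,24,0],[65,0,0,20,0],[65,0,0,12,0],[65,0,0,4,0],[65,0,0,0,0]]])

```text
time_s: 15.83
tool_pos: [0.4895, -0.2098, 0.264]
tcp_rot: [-2.312, -2.109, 0.013]
force: [0.5, -0.2, 0.7]
gripper_width: 0.065
```

```bash
python3 -c "
from h import *
from cell import get_image
plan([.4892,-.2115,.26],-.092,1);zt(.155)
d=get_image('wrist');cv2.imwrite('pics/w8.png',d['frame'])"
```

```text
t 15.83 pos [ 0.4895 -0.2098  0.264 ] tilt 0.83 turn deg 0.01 world d mm [-0.3 -1.7 -4. ] w 65.0 F [ 0.5 -0.2  0.7] q6 1.11
[-1.7 -0.1  4. ] 0.01
tool z [-0.0142  0.003  -0.9999] tip point [ 0.4873 -0.2093  0.109 ]
```

View pics/w8.png

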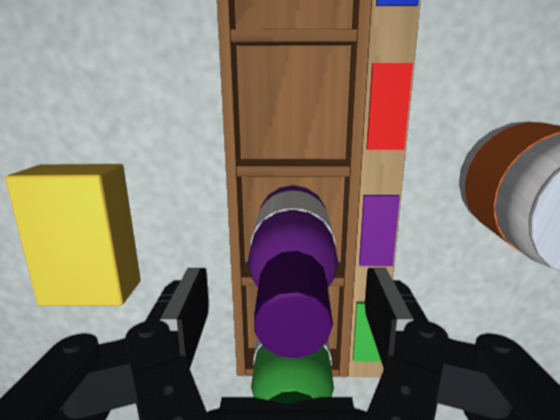

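Purple's cap (293,320) is between the fingers. I'll lower slightly and grip.

Emit:
carry_out(moves=[[[65,-1,1,3,0],[65,-1,1,3,0],[65,0,0,0,0],[20,0,0,0,0],[20,0,0,0,0],[20,0,0,0,0],[20,0,0,0,0],[20,0,0,0,0]]])

```text
time_s: 16.55
tool_pos: [0.4936, -0.2125, 0.2622]
tcp_rot: [-2.316, -2.116, 0.01]
force: [-0.6, 0.5, -1.2]
gripper_width: 0.0273
```

```bash
python3 -c "
from h import *
plan([.4892,-.2115,.26],-.092,1);zt(.155)"
```

```text
t 16.55 pos [ 0.4936 -0.2125  0.2622] tilt 0.43 turn deg 0.1 world d mm [-4.4  1.  -2.2] w 27.3 F [-0.6  0.5 -1.2] q6 1.11
[ 0.6 -4.5  2.3] 0.1
tool z [-0.0075 -0.001  -1.    ] tip point [ 0.4924 -0.2126  0.1072]
```

Emit:
carry_out(moves=[[[20,0,0,-12,0],[20,0,0,-26,0],[20,0,0,-32,0],[20,0,0,-34,0],[20,0,0,-34,0],[20,0,0,-22,0],[20,0,0,-8,0],[20,0,0,0,0]]])

```text
time_s: 17.22
tool_pos: [0.4932, -0.2115, 0.4335]
tcp_rot: [-2.31, -2.109, 0.014]
force: [0.3, -0.6, -1.5]
gripper_width: 0.0273
```

```bash
python3 -c "
from h import *
plan([.4806,.2567,.43],.301,16);zt()"
```

```text
t 17.22 pos [ 0.4932 -0.2115  0.4335] tilt 0.95 turn deg -22.45 world d mm [-12.6 468.2  -3.5] w 27.3 F [ 0.3 -0.6 -1.5] q6 1.11
[29.1 -3.4  0.4] -1.4
[29.1 -2.7  0.4] -1.4
[29.2 -2.   0.4] -1.4
[29.2 -1.3  0.4] -1.4
[29.3 -0.6  0.4] -1.4
[29.3  0.1  0.4] -1.4
[29.3  0.9  0.4] -1.4
[29.2  1.6  0.4] -1.4
[29.2  2.3  0.4] -1.4
[29.1  3.   0.4] -1.4
[29.   3.7  0.4] -1.4
[28.9  4.4  0.4] -1.4
[28.8  5.1  0.4] -1.4
[28.7  5.8  0.4] -1.4
[28.5  6.5  0.4] -1.4
[28.4  7.2  0.4] -1.4
tool z [-0.016   0.0045 -0.9999] tip point [ 0.4888 -0.2103  0.1635]
```

Emit:
carry_out(moves=[[[20,15,-2,0,-1],[20,26,-2,0,-1.4],[20,29,-2,0,-1.4],[20,29,-1,0,-1.4],[20,29,0,0,-1.4],[20,29,0,0,-1.4],[20,29,1,0,-1.4],[20,29,2,0,-1.4]]])

```text
time_s: 17.88
tool_pos: [0.4864, 0.0107, 0.4191]
tcp_rot: [-2.087, -2.304, 0.025]
force: [1.4, -0.3, -1.7]
gripper_width: 0.0279
```

```bash
python3 -c "
from h import *
plan([.4806,.2567,.43],.301,8);zt()"
```

```text
t 17.88 pos [0.4864 0.0107 0.4191] tilt 2.1 turn deg -11.56 world d mm [ -5.8 246.   10.9] w 27.9 F [ 1.4 -0.3 -1.7] q6 1.33
[30.7  2.3 -1. ] -1.45
[30.6  3.1 -1. ] -1.45
[30.5  3.8 -1. ] -1.45
[30.4  4.6 -1. ] -1.45
[30.3  5.4 -1. ] -1.45
[30.2  6.1 -1. ] -1.45
[30.   6.9 -1. ] -1.45
[29.8  7.6 -1. ] -1.45
tool z [-0.0351  0.0104 -0.9993] tip point [0.4769 0.0135 0.1493]
```

Emit:
carry_out(moves=[[[20,30,3,-4,-1.5],[20,30,3,-4,-1.5],[20,30,4,-3,-1.5],[20,30,5,-2,-1.5],[20,30,6,-1,-1.5],[20,28,7,0,-1.5],[20,18,6,0,-1],[20,6,3,0,0]]])

```text
time_s: 18.55
tool_pos: [0.4765, 0.2341, 0.4174]
tcp_rot: [-1.837, -2.477, 0.047]
force: [0.0, 1.2, -1.0]
gripper_width: 0.0276
```

```bash
python3 -c "
from h import *
plan([.4806,.2567,.43],.301,1);zt(.256)"
```

```text
t 18.55 pos [0.4765 0.2341 0.4174] tilt 3.74 turn deg -0.33 world d mm [ 4.1 22.6 12.6] w 27.6 F [ 0.   1.2 -1. ] q6 1.57
[ 20.8   9.7 -12.6] -0.33
tool z [-0.0646  0.0096 -0.9979] tip point [0.46   0.2365 0.1619]
```

Emit:
carry_out(moves=[[[20,5,10,0,0],[20,5,12,0,0],[20,2,4,0,0],[20,0,0,10,0],[20,0,0,20,0],[20,0,0,20,0],[20,0,0,10,0],[20,0,0,0,0]]])

```text
time_s: 19.22
tool_pos: [0.4942, 0.2536, 0.3452]
tcp_rot: [-1.836, -2.47, 0.064]
force: [-0.5, 0.4, -2.3]
gripper_width: 0.0276
```

```bash
python3 -c "
from h import *
plan([.4806,.2567,.264],.301,1);zt(.256)"
```

```text
t 19.22 pos [0.4942 0.2536 0.3452] tilt 4.35 turn deg -0.44 world d mm [-13.6   3.1 -81.2] w 27.6 F [-0.5  0.4 -2.3] q6 1.6
[ 4.7 -6.3 82. ] -0.44
tool z [-0.0757  0.0043 -0.9971] tip point [0.4748 0.2547 0.0899]
```

Emit:
carry_out(moves=[[[20,0,6,0,0],[20,0,7,0,0],[20,0,0,10,0],[20,0,0,14,0],[20,0,0,14,0],[20,0,0,8,0],[20,0,0,0,0],[20,0,0,0,0]]])

```text
time_s: 19.88
tool_pos: [0.508, 0.2561, 0.2974]
tcp_rot: [-1.844, -2.468, 0.059]
force: [-0.3, -0.3, -1.1]
gripper_width: 0.0276
```

```bash
python3 -c "
from h import *
from cell import get_image,telemetry
plan([.4806,.2567,.264],.301,1);zt(.256);print(telemetry.state()['q'].round(3))
d=get_image('wrist');cv2.imwrite('pics/w9.png',d['frame'])"
```

```text
t 19.88 pos [0.508  0.2561 0.2974] tilt 4.08 turn deg -0.73 world d mm [-27.4   0.6 -33.4] w 27.6 F [-0.3 -0.3 -1.1] q6 1.6
[  7.5 -23.8  35.3] -0.73
tool z [-0.071   0.0055 -0.9975] tip point [0.4898 0.2575 0.042 ]
[ 0.32   0.386 -0.12   1.131  0.027  1.602]
```

View pics/w9.png

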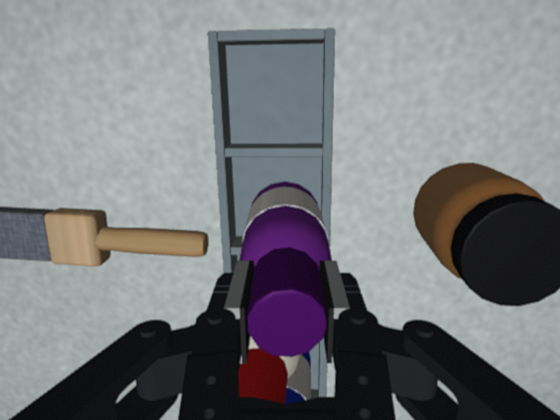

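Emit:
carry_out(moves=[[[20,1,-3,0,0],[20,0,-3,0,0],[20,0,0,8,0],[20,0,0,10,0],[20,0,0,8,0],[20,0,0,4,0],[20,0,0,0,0],[20,0,0,0,0]]])

```text
time_s: 20.6
tool_pos: [0.4995, 0.2558, 0.2674]
tcp_rot: [-1.845, -2.47, 0.054]
force: [-0.4, -0.9, 0.1]
gripper_width: 0.0276
```

```bash
python3 -c "
from h import *
plan([.4806,.2567,.264],.301,1);zt(.256)"
```

```text
t 20.6 pos [0.4995 0.2558 0.2674] tilt 3.86 turn deg -0.71 world d mm [-18.9   0.9  -3.4] w 27.6 F [-0.4 -0.9  0.1] q6 1.61
[  6.1 -17.6   4.6] -0.71
tool z [-0.0671  0.0068 -0.9977] tip point [0.4823 0.2576 0.0119]
```

Emit:
carry_out(moves=[[[20,0,0,3,0],[20,0,0,3,0],[20,0,0,0,0],[20,0,0,0,0],[20,0,0,0,0],[20,0,0,0,0],[20,0,0,0,0],[20,0,0,0,0]]])

```text
time_s: 21.27
tool_pos: [0.4998, 0.2561, 0.2627]
tcp_rot: [-1.846, -2.472, 0.05]
force: [-0.1, 0.2, -1.5]
gripper_width: 0.0277
```

```bash
python3 -c "
from h import *
plan([.4806,.2567,.264],.301,1);zt(.256)"
```

```text
t 21.27 pos [0.4998 0.2561 0.2627] tilt 3.72 turn deg -0.71 world d mm [-19.2   0.6   1.3] w 27.7 F [-0.1  0.2 -1.5] q6 1.61
[  6.  -18.3  -0. ] -0.71
tool z [-0.0644  0.0079 -0.9979] tip point [0.4833 0.2582 0.0073]
```

Emit:
carry_out(moves=[[[20,0,0,1.5,0],[20,0,0,0,0],[30,0,0,0,0],[35,0,0,0,0],[40,0,0,0,0],[55,0,0,0,0],[60,0,0,0,0],[60,0,0,0,0]]])

```text
time_s: 21.93
tool_pos: [0.5, 0.2564, 0.2629]
tcp_rot: [-1.846, -2.472, 0.047]
force: [1.2, 0.3, 0.0]
gripper_width: 0.06
```

```bash
python3 -c "
from h import *
from cell import get_image
plan([.4806,.2567,.264],.301,1);zt(.256)
d=get_image('wrist');cv2.imwrite('pics/w10.png',d['frame'])"
```

```text
t 21.93 pos [0.5    0.2564 0.2629] tilt 3.63 turn deg -0.71 world d mm [-19.4   0.3   1.1] w 60.0 F [1.2 0.3 0. ] q6 1.61
[  5.8 -18.6   0.1] -0.71
tool z [-0.0626  0.0091 -0.998 ] tip point [0.484  0.2587 0.0074]
```

View pics/w10.png

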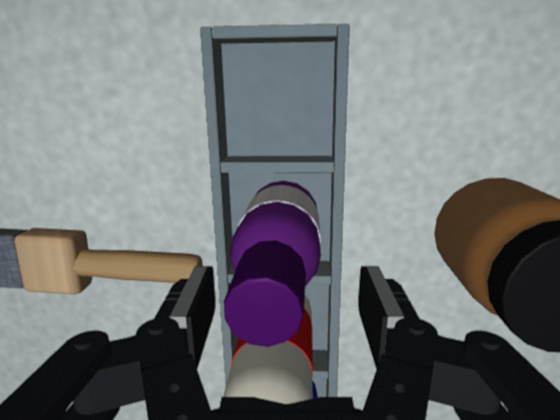

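Purple stands in pocket 3. The tool has picked up some tilt, mostly while carrying a bottle high up, so green will go lower and around the robot side of the rack.

Emit:
carry_out(moves=[[[65,0,-3,0,0],[65,0,-3,-5,0],[65,0,-2,-20,0],[65,0,-2,-30,0],[65,0,-2,-30,0],[65,-10,0,-8,1.5],[65,-25,0,0,1.5],[65,-32,0,0,1.5]]])

```text
time_s: 22.65
tool_pos: [0.5078, 0.1888, 0.3595]
tcp_rot: [-1.936, -2.402, 0.053]
force: [0.6, 0.0, 0.1]
gripper_width: 0.0653
```

```bash
python3 -c "
from h import *
plan([.4825,-.282,.36],-.092,16);zt(.173)"
```

```text
t 22.65 pos [0.5078 0.1888 0.3595] tilt 3.78 turn deg 17.57 world d mm [ -25.3 -470.8    0.5] w 65.3 F [0.6 0.  0.1] q6 1.56
[-28.4  -7.8  -0.2] 1.1
[-28.6  -7.3  -0.2] 1.1
[-28.7  -6.7  -0.2] 1.1
[-28.8  -6.2  -0.2] 1.1
[-28.9  -5.6  -0.2] 1.1
[-29.   -5.   -0.2] 1.1
[-29.1  -4.5  -0.2] 1.1
[-29.2  -3.9  -0.2] 1.1
[-29.3  -3.4  -0.2] 1.1
[-29.3  -2.8  -0.2] 1.1
[-29.4  -2.2  -0.2] 1.1
[-29.4  -1.7  -0.2] 1.1
[-29.4  -1.1  -0.2] 1.1
[-29.5  -0.6  -0.2] 1.1
[-29.5   0.   -0.2] 1.1
[-29.5   0.6  -0.2] 1.1
tool z [-0.0654  0.0086 -0.9978] tip point [0.4965 0.1903 0.1869]
```

Emit:
carry_out(moves=[[[65,-32,-8,0,1.1],[65,-32,-8,0,1.1],[65,-32,-7,0,1.1],[65,-32,-7,0,1.1],[65,-32,-6,0,1.1],[65,-32,-5,0,1.1],[65,-32,-5,0,1.1],[65,-32,-4,0,1.1]]])

```text
time_s: 23.32
tool_pos: [0.4924, -0.0839, 0.3598]
tcp_rot: [-2.129, -2.243, 0.055]
force: [1.1, 0.1, 0.1]
gripper_width: 0.0656
```

```bash
python3 -c "
from h import *
plan([.4825,-.282,.36],-.092,7);zt(.173)"
```

```text
t 23.32 pos [ 0.4924 -0.0839  0.3598] tilt 3.44 turn deg 8.28 world d mm [  -9.9 -198.1    0.2] w 65.6 F [1.1 0.1 0.1] q6 1.19
[-28.2  -2.9  -0.2] 1.18
[-28.2  -2.3  -0.2] 1.18
[-28.3  -1.7  -0.2] 1.18
[-28.3  -1.1  -0.2] 1.18
[-28.3  -0.6  -0.2] 1.18
[-28.3   0.   -0.2] 1.18
[-28.3   0.6  -0.2] 1.18
tool z [-0.0595  0.0078 -0.9982] tip point [ 0.4821 -0.0825  0.1871]
```

Emit:
carry_out(moves=[[[65,-29,-2,0,1.2],[65,-29,-2,0,1.2],[65,-29,0,0,1.2],[65,-29,0,0,1.2],[65,-27,1,0,1.2],[65,-20,1,0,1.2],[65,-8,1,0,1],[65,0,0,0,0]]])

```text
time_s: 23.98
tool_pos: [0.4846, -0.2711, 0.3587]
tcp_rot: [-2.311, -2.062, 0.062]
force: [-0.0, -0.5, -0.0]
gripper_width: 0.0646
```

```bash
python3 -c "
from h import *
plan([.4917,-.282,.265],-.092,1);zt(.155)"
```

```text
t 23.98 pos [ 0.4846 -0.2711  0.3587] tilt 3.4 turn deg -1.25 world d mm [  7.1 -10.9 -93.7] w 64.6 F [-0.  -0.5 -0. ] q6 1.04
[-10.   13.8  93.1] -1.25
tool z [-0.0589  0.006  -0.9982] tip point [ 0.4755 -0.2701  0.204 ]
```

Emit:
carry_out(moves=[[[65,-5,20,0,-0.5],[65,-5,35,0,-0.5],[65,0,0,0,0],[65,0,0,0,0],[65,0,-7,0,0],[65,0,-7,0,0],[65,0,-7,0,0],[65,0,0,0,0]]])

```text
time_s: 24.65
tool_pos: [0.5144, -0.2782, 0.3549]
tcp_rot: [-2.28, -2.081, 0.062]
force: [-0.3, -0.3, -0.6]
gripper_width: 0.0653
```

```bash
python3 -c "
from h import *
plan([.4917,-.282,.265],-.092,1);zt(.155)"
```

```text
t 24.65 pos [ 0.5144 -0.2782  0.3549] tilt 3.85 turn deg 0.06 world d mm [-22.7  -3.8 -89.9] w 65.3 F [-0.3 -0.3 -0.6] q6 1.04
[ -6.4 -16.2  91.1] 0.06
tool z [-0.066   0.0127 -0.9977] tip point [ 0.5041 -0.2763  0.2002]
```

Emit:
carry_out(moves=[[[65,-4,-7,0,0],[65,-4,-7,5,0],[65,0,0,18,0],[65,0,0,22,0],[65,0,0,20,0],[65,0,0,8,0],[65,0,0,0,0],[65,0,0,0,0]]])

```text
time_s: 25.32
tool_pos: [0.4877, -0.2856, 0.2848]
tcp_rot: [-2.29, -2.082, 0.061]
force: [-0.1, 0.4, 0.0]
gripper_width: 0.0648
```

```bash
python3 -c "
from h import *
from cell import get_image
plan([.4917,-.282,.265],-.092,1);zt(.155)
d=get_image('wrist');cv2.imwrite('pics/w11.png',d['frame'])"
```

```text
t 25.32 pos [ 0.4877 -0.2856  0.2848] tilt 3.48 turn deg -0.18 world d mm [  4.    3.6 -19.8] w 64.8 F [-0.1  0.4  0. ] q6 1.0
[ 3.9  4.9 19.5] -0.18
tool z [-0.0602  0.0075 -0.9982] tip point [ 0.4783 -0.2844  0.1301]
```

View pics/w11.png

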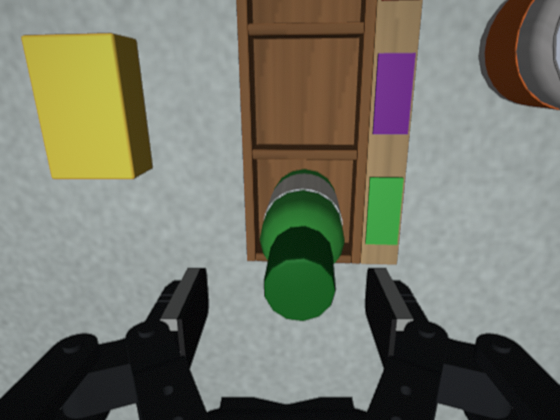

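Green's cap (300,288) is about 4–5 mm to the +x side. I'll correct, go down 20 mm and grip.

Emit:
carry_out(moves=[[[65,1,3,0,0],[65,1,3,5,0],[65,0,0,8,0],[65,0,0,6,0],[65,0,0,0,0],[65,0,0,0,0],[65,0,0,0,0],[65,0,0,0,0]]])

```text
time_s: 26.03
tool_pos: [0.4951, -0.2848, 0.2672]
tcp_rot: [-2.294, -2.087, 0.06]
force: [0.2, -0.3, 0.1]
gripper_width: 0.0652
```

```bash
python3 -c "
from h import *
plan([.4917,-.282,.265],-.092,1);zt(.155)"
```

```text
t 26.03 pos [ 0.4951 -0.2848  0.2672] tilt 3.15 turn deg -0.14 world d mm [-3.4  2.8 -2.2] w 65.2 F [ 0.2 -0.3  0.1] q6 1.01
[ 2.5 -3.6  2.4] -0.14
tool z [-0.0549  0.0034 -0.9985] tip point [ 0.4866 -0.2843  0.1125]
```

Emit:
carry_out(moves=[[[65,1,-1.5,1,0],[65,1,-1.5,1,0],[65,0,0,0,0],[20,0,0,0,0],[20,0,0,0,0],[20,0,0,0,0],[20,0,0,0,0],[20,0,0,0,0]]])

```text
time_s: 26.7
tool_pos: [0.4925, -0.2826, 0.2666]
tcp_rot: [-2.296, -2.089, 0.058]
force: [-0.7, 0.7, -1.9]
gripper_width: 0.0275
```

```bash
python3 -c "
from h import *
plan([.4917,-.282,.265],-.092,1);zt(.155)"
```

```text
t 26.7 pos [ 0.4925 -0.2826  0.2666] tilt 2.99 turn deg -0.14 world d mm [-0.8  0.6 -1.6] w 27.5 F [-0.7  0.7 -1.9] q6 1.01
[ 0.6 -0.7  1.6] -0.14
tool z [-0.0521  0.0018 -0.9986] tip point [ 0.4844 -0.2824  0.1118]
```

Emit:
carry_out(moves=[[[20,0,0,-10,0],[20,0,0,-18,0],[20,0,0,-18,0],[20,0,0,-14,0],[20,0,0,-8,0],[20,0,0,0,0],[20,0,0,0,0],[20,0,0,0,0]]])

```text
time_s: 27.37
tool_pos: [0.4944, -0.2817, 0.3363]
tcp_rot: [-2.29, -2.083, 0.062]
force: [0.9, 0.2, -2.7]
gripper_width: 0.0277
```

```bash
python3 -c "
from h import *
from cell import get_image
plan([.40,.20,.335],.301,16);zt(.258)
d=get_image('wrist');cv2.imwrite('pics/w12.png',d['frame'])
d=get_image('scene');cv2.imwrite('pics/s12.png',d['frame'])"
```

```text
t 27.37 pos [ 0.4944 -0.2817  0.3363] tilt 3.47 turn deg -22.66 world d mm [-94.4 481.7  -1.3] w 27.7 F [ 0.9  0.2 -2.7] q6 1.01
[29.4 -8.7  0.6] -1.42
[29.6 -8.   0.6] -1.42
[29.8 -7.2  0.6] -1.42
[30.  -6.5  0.6] -1.42
[30.1 -5.7  0.6] -1.42
[30.3 -5.   0.6] -1.42
[30.4 -4.3  0.6] -1.42
[30.5 -3.5  0.6] -1.42
[30.5 -2.7  0.6] -1.42
[30.6 -2.   0.6] -1.42
[30.6 -1.2  0.6] -1.42
[30.7 -0.5  0.6] -1.42
[30.7  0.3  0.6] -1.42
[30.7  1.   0.6] -1.42
[30.6  1.8  0.6] -1.42
[30.6  2.6  0.6] -1.42
tool z [-0.0602  0.0068 -0.9982] tip point [ 0.4789 -0.28    0.0788]
```

View pics/s12.png

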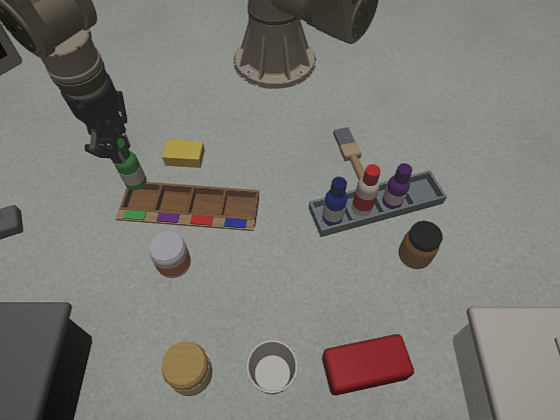

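All three placed bottles are upright in the grey rack (336,200; 366,190; 398,187). Green is lifted at (128,165).

Emit:
carry_out(moves=[[[20,15,-5,0,-1],[20,27,-8,0,-1.4],[20,29,-7,0,-1.4],[20,30,-6,-1,-1.4],[20,30,-6,-1,-1.4],[20,30,-5,-1,-1.4],[20,30,-4,-1,-1.4],[20,30,-4,-1,-1.4]]])

```text
time_s: 28.13
tool_pos: [0.4488, -0.0572, 0.3374]
tcp_rot: [-2.078, -2.276, 0.06]
force: [0.6, 0.1, -2.0]
gripper_width: 0.0281
```

```bash
python3 -c "
from h import *
plan([.40,.23,.335],.301,9);zt(.258)"
```

```text
t 28.13 pos [ 0.4488 -0.0572  0.3374] tilt 4.05 turn deg -12.0 world d mm [-48.8 287.2  -2.4] w 28.1 F [ 0.6  0.1 -2. ] q6 1.18
[32.3 -2.5  1. ] -1.33
[32.3 -1.7  1. ] -1.33
[32.3 -1.   1. ] -1.33
[32.3 -0.2  1. ] -1.33
[32.3  0.6  1. ] -1.33
[32.3  1.3  1. ] -1.33
[32.3  2.1  1. ] -1.33
[32.2  2.8  1. ] -1.33
[32.2  3.6  1. ] -1.33
tool z [-0.0698  0.0106 -0.9975] tip point [ 0.4308 -0.0544  0.08  ]
```

Emit:
carry_out(moves=[[[20,32,-3,0,-1.4],[20,32,-2,0,-1.4],[20,32,-2,0,-1.4],[20,32,-1,0,-1.4],[20,32,0,0,-1.4],[20,32,1,0,-1.4],[20,32,2,0,-1.4],[20,28,3,0,-1.4]]])

```text
time_s: 28.8
tool_pos: [0.3948, 0.2021, 0.3391]
tcp_rot: [-1.831, -2.467, 0.058]
force: [0.6, 0.2, -1.5]
gripper_width: 0.0279
```

```bash
python3 -c "
from h import *
plan([.4599,.3236,.335],.301,6);zt(.258)"
```

```text
t 28.8 pos [0.3948 0.2021 0.3391] tilt 4.48 turn deg -0.34 world d mm [ 65.1 121.5  -4.1] w 27.9 F [ 0.6  0.2 -1.5] q6 1.56
[16.2 16.3  0. ] -0.06
[16.2 16.3  0. ] -0.06
[16.2 16.3  0. ] -0.06
[16.2 16.3  0. ] -0.06
[16.2 16.3  0. ] -0.06
[16.1 16.4  0. ] -0.06
tool z [-0.0775  0.0103 -0.9969] tip point [0.3748 0.2048 0.0819]
```

Emit:
carry_out(moves=[[[20,28,3,0,0],[20,26,8,0,0],[20,18,15,0,0],[20,6,22,0,0],[20,0,22,0,0],[20,0,18,0,0],[20,0,8,0,0],[20,0,0,0,0]]])

```text
time_s: 29.47
tool_pos: [0.4592, 0.3163, 0.3281]
tcp_rot: [-1.811, -2.476, 0.071]
force: [0.8, 0.9, -2.3]
gripper_width: 0.0276
```

```bash
python3 -c "
from h import *
plan([.4599,.3236,.335],.301,1);zt(.26)"
```

```text
t 29.47 pos [0.4592 0.3163 0.3281] tilt 5.0 turn deg 0.47 world d mm [0.7 7.3 6.9] w 27.6 F [ 0.8  0.9 -2.3] q6 1.71
[ 7.   2.3 -6.9] 0.47
tool z [-0.0869  0.006  -0.9962] tip point [0.4366 0.3178 0.069 ]
```

Emit:
carry_out(moves=[[[20,0,8,0,0],[20,0,10,0,0],[20,0,7,0,0],[20,0,0,6,0],[20,0,0,8,0],[20,0,0,6,0],[20,0,0,0,0],[20,0,0,0,0]]])

```text
time_s: 30.13
tool_pos: [0.4804, 0.3222, 0.3022]
tcp_rot: [-1.811, -2.471, 0.08]
force: [0.6, 0.7, -1.9]
gripper_width: 0.0275
```

```bash
python3 -c "
from h import *
from cell import get_image
plan([.4599,.3236,.335],.301,1);zt(.26)
d=get_image('wrist');cv2.imwrite('pics/w13.png',d['frame'])"
```

```text
t 30.13 pos [0.4804 0.3222 0.3022] tilt 5.32 turn deg 0.35 world d mm [-20.5   1.4  32.8] w 27.5 F [ 0.6  0.7 -1.9] q6 1.71
[  8.5 -21.9 -30.7] 0.35
tool z [-0.0927  0.0033 -0.9957] tip point [0.4563 0.323  0.0434]
```

View pics/w13.png

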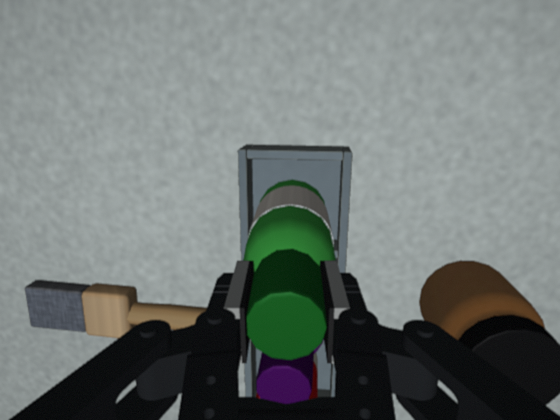

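Green's base is over the last pocket (290,190). Lowering now.

Emit:
carry_out(moves=[[[20,-0.5,3,0,0],[20,-0.5,3,4,0],[20,0,0,8,0],[20,0,0,8,0],[20,0,0,6,0],[20,0,0,2,0],[20,0,0,0,0],[20,0,0,0,0]]])

```text
time_s: 30.85
tool_pos: [0.4835, 0.3232, 0.2709]
tcp_rot: [-1.811, -2.471, 0.08]
force: [-0.6, -0.5, -1.3]
gripper_width: 0.0277
```

```bash
python3 -c "
from h import *
plan([.4599,.3236,.265],.301,1);zt(.26)"
```

```text
t 30.85 pos [0.4835 0.3232 0.2709] tilt 5.34 turn deg 0.37 world d mm [-23.6   0.4  -5.9] w 27.7 F [-0.6 -0.5 -1.3] q6 1.7
[  7.3 -21.7   8. ] 0.37
tool z [-0.093   0.0031 -0.9957] tip point [0.4593 0.324  0.012 ]
```

Emit:
carry_out(moves=[[[20,0,0,2,0],[20,0,0,2,0],[20,0,0,1,0],[20,0,0,0,0],[20,0,0,0,0],[20,0,0,0,0],[20,0,0,0,0],[20,0,0,0,0]]])

```text
time_s: 31.52
tool_pos: [0.4833, 0.3235, 0.2673]
tcp_rot: [-1.811, -2.473, 0.076]
force: [-0.6, 0.7, -2.0]
gripper_width: 0.0276
```

```bash
python3 -c "
from h import *
plan([.4599,.3236,.265],.301,1);zt(.2606)"
```

```text
t 31.52 pos [0.4833 0.3235 0.2673] tilt 5.19 turn deg 0.39 world d mm [-23.4   0.1  -2.3] w 27.6 F [-0.6  0.7 -2. ] q6 1.71
[  7.  -22.    4.4] 0.39
tool z [-0.0903  0.0046 -0.9959] tip point [0.4598 0.3247 0.0078]
```

Emit:
carry_out(moves=[[[20,0,0,1,0],[29,0,0,0,0],[31,0,0,0,0],[33,0,0,0,0],[36,0,0,0,0],[40,0,0,0,0],[52,0,0,0,0],[62,0,0,0,0]]])

```text
time_s: 32.18
tool_pos: [0.4836, 0.3238, 0.2672]
tcp_rot: [-1.811, -2.473, 0.074]
force: [-0.0, -0.1, -0.2]
gripper_width: 0.0616
```

```bash
python3 -c "
from h import *
from cell import get_image
plan([.4599,.3236,.265],.301,1);zt(.2606)
d=get_image('wrist');cv2.imwrite('pics/w14.png',d['frame'])"
```

```text
t 32.18 pos [0.4836 0.3238 0.2672] tilt 5.11 turn deg 0.39 world d mm [-23.7  -0.2  -2.2] w 61.6 F [-0.  -0.1 -0.2] q6 1.71
[  6.9 -22.4   4.3] 0.39
tool z [-0.0888  0.0056 -0.996 ] tip point [0.4605 0.3252 0.0076]
```

View pics/w14.png

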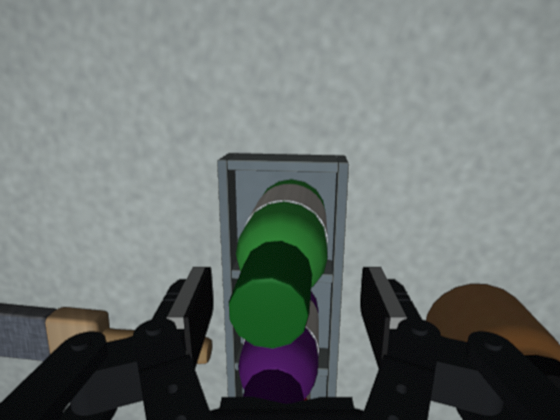

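Green is released and standing. Backing out with lateral compensation for the tilt.

Emit:
carry_out(moves=[[[75,0,-3,0,0],[75,0,-3,-3,0],[75,0,-2,-15,0],[75,0,-2,-25,0],[75,0,-2,-30,0],[75,0,-2,-30,0],[75,0,-2,-20,0],[75,0,0,0,0]]])

```text
time_s: 32.9
tool_pos: [0.4763, 0.3169, 0.3949]
tcp_rot: [-1.809, -2.47, 0.083]
force: [0.7, 0.1, 1.1]
gripper_width: 0.0749
```

Emit:
carry_out(moves=[[[75,0,-10,0,0],[75,0,-20,0,0],[75,0,-25,0,0],[75,0,-25,0,0],[75,0,-15,0,0],[75,0,-5,0,0],[75,0,0,0,0],[75,0,0,0,0]]])

```text
time_s: 33.57
tool_pos: [0.3721, 0.2833, 0.3989]
tcp_rot: [-1.808, -2.468, 0.091]
force: [0.0, 0.3, 0.7]
gripper_width: 0.075
```

```bash
python3 - <<'E'
from h import *
from cell import get_image,telemetry
print(telemetry.state()['tool_pos'],telemetry.state()['time_s'])
a=[]
for n in("scene","side"):
    d=get_image(n);cv2.imwrite(f'pics/f_{n}.png',d['frame'])
    P=cloud(d).reshape(-1,3);H=cv2.cvtColor(d["frame"],cv2.COLOR_BGR2HSV).reshape(-1,3)
    c,s=np.cos(.301),np.sin(.301)
    for k,(lo,hi),h in(("blue",(105,128),.126),("red",(0,5),.132),("purple",(130,160),.114),("green",(45,80),.120)):
        m=(H[:,0]>=lo)&(H[:,0]<=hi)&(H[:,1]>90)&(abs(P[:,2]-h-.006)<.005)&(abs(P[:,1]-.22)<.18)&(abs(P[:,0]-.49)<.1)
        q=(np.median(P[m],0)-[.491,.223,0]);print(n,k,m.sum(),"rack frame mm",(1e3*np.array([q[0]*c+q[1]*s,-q[0]*s+q[1]*c,q[2]])).round(1),"want z",(h+.006)*1e3)
E
```

```text
[0.37209258 0.28328612 0.39894799] 33.5667
scene blue 126 rack frame mm [   5.  -104.1  130.4] want z 132.0
scene red 146 rack frame mm [  0.3 -34.5 136.4] want z 138.0
scene purple 116 rack frame mm [  4.3  35.5 118.4] want z 120.00000000000001
scene green 112 rack frame mm [  6.5 106.  124.2] want z 126.0
side blue 110 rack frame mm [  -0.9 -107.3  132.3] want z 132.0
side red 112 rack frame mm [ -5.8 -37.7 138.1] want z 138.0
side purple 84 rack frame mm [ -2.7  31.2 120.4] want z 120.00000000000001
side green 78 rack frame mm [ -0.8 100.3 126.2] want z 126.0
```

View pics/f_scene.png

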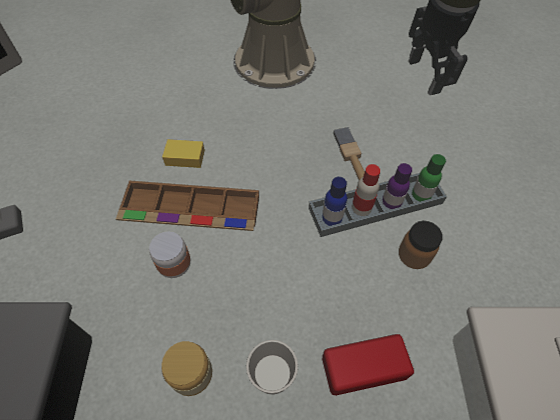

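View pics/f_side.png

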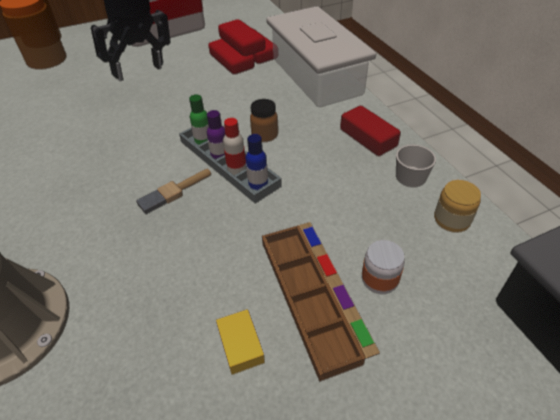

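All four bottles are upright on their pocket floors, and cap heights match within 2 mm. From the robot's left the order is now green, purple, red, blue, which reverses the tickets. The gripper is clear.

```bash
python3 -c "
from cell import hand_in
print(hand_in())"
```

```text
the job is handed in; nothing more can be done
None
```

I moved all four bottles into the grey rack in reverse order and handed the job in at about 34 s on the robot's clock. From the robot's left the row now reads green, purple, red, blue; it was blue, red, purple, green.

- **Final checks:** Both fixed cameras show every bottle upright, one per pocket. The cap tops are within 2 mm of where they should be for bottles standing on the floor, and the gripper is open and clear. The wrist-force readings I took stayed under about 3 N.
- **Disagreement:** The two cameras differ by 3–7 mm on where the bottles stand, roughly their calibration error and viewing bias. Either way, every bottle is inside its pocket.
- **Tilt:** The tool gradually tilted as it moved, up to about 5°. Purple and green were therefore let go leaning about 4–5° with their bases almost on the floor, and they settled upright.

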